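Make up the workshop case with three small bottles and shut it

ROBOT

A 7-joint arm with a two-finger parallel gripper is mounted at the origin on the work surface. World frame = base frame: x ahead of the robot, y to its left, z up, the work surface at z = 0. Lengths are in m, angles in rad, forces in N, time in s.
With the tool pointing down it reaches from about 0.425 to 1.025 m from the base axis. Payload 9.4 kg.
Tool frame: the origin (TCP) lies midway between the tips of the shut fingers; the grasp point (between the pads) lies 19 mm behind it; z points along the fingers, y is the line along which they close (so a half turn about z gives the same grasp; the last joint's range is limited). The gripper opens to 93 mm and grips with 3 to 60 N. Pads are 15 mm wide; open, the fingers measure 128 mm over their backs; the gripper's body (75 mm by 188 mm) begins 65 mm behind the grasp point.
Start: joints at [-1.205, 0.599, -0.003, 1.599, 0.002, 0.943, -0.08], TCP at [0.311, 0.655, 0.219] pointing down, gripper open.
Joint ranges: [-2.57, 2.57], [-0.35, 1.97], [-1.29, 1.29], [0.11, 2.56], [-1.05, 4.19], [0.11, 1.86], [-2.63, 2.63]. Speed limits (rad/s): [2.22, 2.22, 3.01, 3.01, 3.14, 3.14, 3.14].

INTERFACE

Orientations are given as a rotation vector (axis times angle).
In Python, from bench import manip gives the robot as it stands.
- The arm moves only by the tool jog_arm, never from a script. Its arguments are lists of equal length, an entry for each row: "delta_pos": the shift along the tool's x, y, z in units of 2.5 cm (1.0 is 2.5 cm), a list of three; "rotation": the turn, a rotation vector about the tool's x, y, z in units of 0.1 rad (1.0 is 0.1 rad), a list of three; "claw": the closure, from -1 (fully open) to 1 (shut), so that 0 is half open. In form: {"delta_pos": [[x, y, z], ...], "rotation": [[wx, wy, wz], ...], "claw": [claw, ...]}. A call has 1 to 8 rows; each row shifts and turns the commanded pose from where the row before left it, along the tool's axes as they then stand; what a row does not reach is not made up. A row lasts 1/10 s, in which the tool goes at most 50 mm and 8.59 degrees, less where a joint would pass 70% of its speed; a pose out of reach is approached as far as the arm can. A call with a number of a shift or a turn outside -1 to 1 is refused whole. A call with a gripper value outside its range is refused whole. The fingers move at their own pace and stop on an object; "force" is the grip in N (left out, the last holds). Time passes only in rows, so rows that do not move let the fingers close. It gives the time, the measured TCP pose, the force, the opening and the grip force at its end, in the units of the state.
- manip.get_state(): the state, without advancing time (a new reading comes with each control period).
- manip.get_image(name): name is "side" or "top"; returns a dict with "frame" (420x560x3 uint8, red, green, blue), "z_map" (420x560 float32, m along the optical axis (not along the pixel's ray), 0 where there is no reading), "K" (3x3 intrinsics, pixels), "rvec" (rotation vector, rad) and "tvec" (3), from world to camera coordinates, as OpenCV has them. Camera axes: x right, y down, z forward; pixel columns grow to the right and rows downward; lengths in m; the calibration is good to about 2 mm. A picture is of the moment at which its call begins.
- manip.job_done(): hands the job in; it is judged then, once.
The state is a dict: "time": time; "qpos": joint angles; "dq": joint speeds; "joint_efforts": joint torques, N m; "tcp_pos": TCP position; "tcp_rot": TCP orientation; "ft_force": force on the tool from outside, world axes, zero at the start; "moment": the same for the moment, N m; "gripper_width": finger opening in m; "finger_force": force on a finger pad.
Only numpy, scipy, OpenCV 4.12 (cv2) and the standard library are available. Lean on these libraries where they do the work, as an engineer would, in place of code of your own. Each camera call takes 0.05 s, during which the arm holds its last target. There are 200 camera calls.

TASK

The clear carry case must go to the next group with exactly three of the small amber bottles in it, counting any that is already inside: stand bottles from the white tray upright on the floor of the case, setting them down rather than dropping them, and leave the spare ones standing in the tray. Then swing the lid of the case gently fully shut. Leave everything else where it is, including the squat jar, which may be in the case or in the tray.

Things in the scene. Friction and masses are not known exactly. Their poses are not given: they have to be found in the camera images.
- case: clear plastic carry case, fixed to the table, 190 (x) by 300 (y) by 115 mm tall to the rim, walls and floor 5 mm thick. Origin: centre of its underside; +x points to the hinged side, away from the robot; at most 0.2 rad askew. It stands on the left or the right, the tray on the other side. At the start one thing stands in it, a small bottle or the squat jar; three bottles and the jar fit side by side
- case_lid (a joint): lid angle in rad: 0 = shut, flat on the rim; 1.57 = upright; starts open at about 1.7 to 1.9, leaning away from the robot; stop at 2.0. The stiff hinge (0.35 N m friction) stays where it is left; pushing near the free edge takes 2 to 3 N; there is no catch
- lid_hinge (a point): middle of the hinge line, at the far rim of the case: (95, 0, 115) mm in the case's frame, the line running along the case's y. The lid is a clear plate 4 mm thick, lying on the rim when shut, 304 mm wide (y), 195 mm from hinge to free edge
- lid_edge (a point): middle of the lid's free edge, 195 mm from the hinge; a thumb tab 60 mm wide goes on 15 mm further. The lid's outer face carries a folded black handle, 10 mm above the plate, within 64 mm of the middle in y, between 60 and 140 mm from the hinge; the rest is clear to push on
- tray: shallow white plastic tray, fixed to the table, 230 mm (x) by 290 mm (y), rim 22 mm high, walls and floor 5 mm. Origin: centre of its underside; at most 0.2 rad askew. Six things stand in it in two rows of three: rows about 92 mm apart along its x, neighbours in a row about 80 mm apart along its y
- bottle_1: small amber glass bottle with a black screw cap, one of five that are alike: 96 mm tall; round body 42 mm across up to 65 mm, then an open step in to the round cap, 28 mm across, from 76 to 96 mm. About 120 g. Origin: centre of its underside, z along its axis (yaw means nothing)
- bottle_2: small amber glass bottle with a black screw cap, one of five that are alike: 96 mm tall; round body 42 mm across up to 65 mm, then an open step in to the round cap, 28 mm across, from 76 to 96 mm. About 120 g. Origin: centre of its underside, z along its axis (yaw means nothing)
- bottle_3: small amber glass bottle with a black screw cap, one of five that are alike: 96 mm tall; round body 42 mm across up to 65 mm, then an open step in to the round cap, 28 mm across, from 76 to 96 mm. About 120 g. Origin: centre of its underside, z along its axis (yaw means nothing)
- bottle_4: small amber glass bottle with a black screw cap, one of five that are alike: 96 mm tall; round body 42 mm across up to 65 mm, then an open step in to the round cap, 28 mm across, from 76 to 96 mm. About 120 g. Origin: centre of its underside, z along its axis (yaw means nothing)
- bottle_5: small amber glass bottle with a black screw cap, one of five that are alike: 96 mm tall; round body 42 mm across up to 65 mm, then an open step in to the round cap, 28 mm across, from 76 to 96 mm. About 120 g. Origin: centre of its underside, z along its axis (yaw means nothing)
- jar: squat amber jar with a wide black lid, 56 mm across, 62 mm tall. Stands in the case or in the tray. Not to be moved. Origin: centre of its underside
- beaker: small glass beaker, 52 mm across, 60 mm tall, standing in the tray (bystander). Origin: centre of its underside
- big_bottle: large amber bottle, 62 mm across, 137 mm tall, on the cloth near the far edge, midway (bystander). Origin: underside
- petri_dish: flat round lidded dish, 95 mm across, 16 mm tall, on the cloth beyond the gap between case and tray (bystander). Origin: underside
- marker: marker pen lying flat, 130 mm long, 20 mm thick, on the cloth at the far right (bystander). Origin: its middle, at table height
- slide_box: flat cardboard box, 102 x 77 x 30 mm, on the cloth at the far left (bystander). Origin: underside

How it is judged:
By the outcome, as a careful person would: the job done as asked, in the order asked, and still so for the second after the job is handed in, with the robot touching nothing.
It also fails if it takes over 72 s, if anything falls off the work surface, if the arm or the gripper's body presses on something with over 40 N, if the wrist force passes 120 N, or if a joint passes its speed limit or range.

## Working session

There is one attempt and no reset: what is moved stays moved. The work goes in short steps, Python scripts to look and compute and a tool call to move; the robot and the scene stay as the last step left them, time stands still between calls to the robot, and variables do not carry over. Pictures are saved under pics/ and viewed, at most 10 in all, crops included, and the job is handed in when it is done.

Besides the shell and the picture viewer there is one more tool, called after "Call:" by a JSON object that holds its "method" and its "body", one argument or row to a line. jog_arm: Moves the arm, as the interface text tells. Its arguments: {"type":"object","properties":{"delta_pos":{"type":"array","items":{"type":"array","items":{"type":"number","minimum":-1,"maximum":1}}},"rotation":{"type":"array","items":{"type":"array","items":{"type":"number","minimum":-1,"maximum":1}}},"claw":{"type":"array","items":{"type":"number"}},"force":{"type":"number"}},"required":["delta_pos","rotation","claw"]}

```bash
mkdir -p pics; cat > h.py <<'E'
import numpy as np, cv2
from bench import manip
def shot(n):
    d=manip.get_image(n); d['R']=cv2.Rodrigues(np.array(d['rvec'],float))[0]; d['t']=np.array(d['tvec'],float).ravel(); return d
def ray(d,u,v,z):
    r=d['R'].T@np.linalg.inv(d['K'])@np.array([u,v,1.]); c=-d['R'].T@d['t']
    return c+r*(z-c[2])/r[2]
def save(d,f): cv2.imwrite('pics/'+f,d['frame'][:,:,::-1])
def cloud(d):
    v,u=np.indices(d['z_map'].shape); z=d['z_map']
    p=np.stack([u*z,v*z,z],-1)@np.linalg.inv(d['K']).T
    return (p-d['t'])@d['R']
E
python3 - <<'E'
from h import *
for n in('top','side'):
    d=shot(n); save(d,n+'0.png'); np.savez(n+'0.npz',**{k:d[k] for k in('frame','z_map','K','R','t')})
    print(n,-d['R'].T@d['t'],d['R'].round(2).tolist(),d['K'][0,0])
s=manip.get_state();print(s)
E
```

```text
top [0.43327579 0.02751708 1.12569449] [[0.01, -1.0, 0.01], [-0.99, -0.01, -0.15], [0.15, -0.0, -0.99]] 387.4536709845154
side [ 0.89202959 -1.05700366  0.99605343] [[0.96, 0.29, 0.01], [0.19, -0.59, -0.79], [-0.22, 0.76, -0.62]] 544.8305841965287
{'time': 0.1, 'qpos': array([-1.20467531,  0.60004815, -0.00252868,  1.60001602,  0.00179743,
        0.94290638, -0.07976117]), 'dq': array([ 4.84235291e-05, -9.24005296e-04, -5.71342025e-04, -3.75214808e-03,
        6.54830405e-04,  3.43198852e-04,  1.28874193e-03]), 'joint_efforts': array([ 5.91675009e-03, -7.66547227e+01,  1.50258601e+00, -2.52935421e+01,
       -5.22669079e-02,  1.35972770e-02,  7.15419856e-05]), 'tcp_pos': array([0.31049457, 0.65468206, 0.21785644]), 'tcp_rot': array([-6.89746851e-01, -3.06476529e+00,  2.14474311e-03]), 'ft_force': array([-0.54354393, -0.81470989, -0.43119599]), 'moment': array([-0.0273928 ,  0.00046201, -0.00043509]), 'finger_force': 0.0, 'gripper_width': 0.09279626626067394}
```

View pics/top0.png

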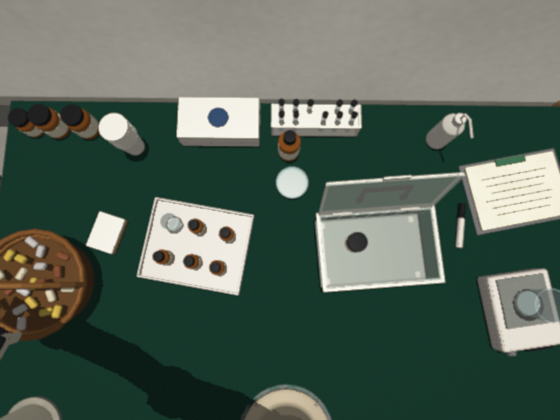

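View pics/side0.png

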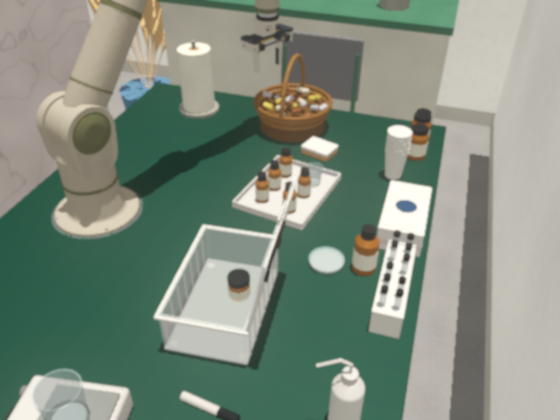

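Case is on the right (px 380,245) with the squat jar in it at (357,242). The tray on the left has five bottles, at (197,226), (227,234), (161,257), (191,261) and (217,267), plus the beaker at (172,223). So three bottles have to be moved.

```bash
python3 - <<'E'
from h import *
d=dict(np.load('top0.npz')); P=cloud(d); f=d['frame'].astype(int)
print('depth ok',(d['z_map']>0).mean())
blk=(f.max(2)<50)&(f.max(2)-f.min(2)<25)
v,u=np.indices(blk.shape)
for (a,b,zt) in [(197,225,.096),(227,233,.096),(161,256,.096),(191,260,.096),(217,266,.096),(357,242,.062)]:
    # cap by depth: points near cap height around the pixel
    w=(abs(u-a)<14)&(abs(v-b)<14)
    m=w&(abs(P[...,2]-zt)<.008)
    mb=w&blk
    print((a,b),'z:',m.sum(),P[m].mean(0).round(4),'ray:',ray(d,u[m].mean(),v[m].mean(),zt).round(4)[:2],'blk',mb.sum(),ray(d,u[mb].mean(),v[mb].mean(),zt).round(4)[:2] if mb.sum() else '')
# case rim / tray rim
w=(u>305)&(u<470)&(v>165)&(v<300)
m=(w&(abs(P[...,2]-.115)<.006)).astype(np.uint8)
pts=P[m>0][:,:2].astype(np.float32); print('rim',len(pts),cv2.minAreaRect(pts))
w=(u>130)&(u<262)&(v>190)&(v<300)
m=w&(f.min(2)>130); pts=np.array([ray(d,x,y,.022)[:2] for x,y in zip(u[m],v[m])],np.float32); print('tray',cv2.minAreaRect(pts))
for name,a,b in [('petri',292,182),('bigcap',290,140),('basket edge',90,285),('basketrim',75,250)]: print(name,P[b,a].round(3))
# case white rim corners, by ray
for c in [(322,290),(443,283),(438,205),(317,210),(330,180),(460,175),(398,178)]: print(c,ray(d,*c,.115).round(3)[:2],P[c[1],c[0]].round(3))
from scipy.spatial.transform import Rotation as Ro
print(Ro.from_rotvec(manip.get_state()['tcp_rot']).as_matrix().round(3))
E
python3 -c "
import cv2
i=cv2.imread('pics/top0.png')[155:300,290:480];cv2.imwrite('pics/c1.png',cv2.resize(i,None,fx=4,fy=4,interpolation=2))"
```

```text
depth ok 0.9959481292517007
(197, 225) z: 86 [0.5607 0.255  0.1005] ray: [0.5613 0.256 ] blk 45 [0.5599 0.2525]
(227, 233) z: 87 [0.5398 0.1693 0.1004] ray: [0.5403 0.1699] blk 19 [0.5354 0.1666]
(161, 256) z: 95 [0.4752 0.3433 0.1001] ray: [0.4753 0.3446] blk 72 [0.4754 0.3413]
(191, 260) z: 90 [0.4641 0.2627 0.1001] ray: [0.4642 0.2636] blk 39 [0.4636 0.2596]
(217, 266) z: 87 [0.448  0.1932 0.1003] ray: [0.448  0.1939] blk 16 [0.4468 0.1888]
(357, 242) z: 304 [ 0.5208 -0.1899  0.0665] ray: [ 0.5211 -0.1908] blk 175 [ 0.5222 -0.1944]
rim 1629 ((0.5026952624320984, -0.2379893958568573), (0.20423159003257751, 0.3150283098220825), 4.778122425079346)
tray ((0.5112917423248291, 0.26056110858917236), (0.29147419333457947, 0.23119854927062988), 80.24883270263672)
petri [ 0.698 -0.013  0.017]
bigcap [ 0.784 -0.003  0.136]
basket edge [0.396 0.554 0.016]
basketrim [0.489 0.56  0.101]
(322, 290) [ 0.391 -0.087] [ 0.387 -0.1    0.   ]
(443, 283) [ 0.411 -0.399] [ 0.409 -0.447  0.002]
(438, 205) [ 0.615 -0.398] [ 0.636 -0.446  0.   ]
(317, 210) [ 0.599 -0.076] [ 0.618 -0.088  0.002]
(330, 180) [ 0.681 -0.111] [ 0.708 -0.127  0.002]
(460, 175) [ 0.698 -0.461] [ 0.647 -0.368  0.307]
(398, 178) [ 0.688 -0.294] [ 0.636 -0.229  0.319]
[[-0.904  0.428 -0.   ]
 [ 0.428  0.904 -0.001]
 [-0.    -0.001 -1.   ]]
```

View pics/c1.png

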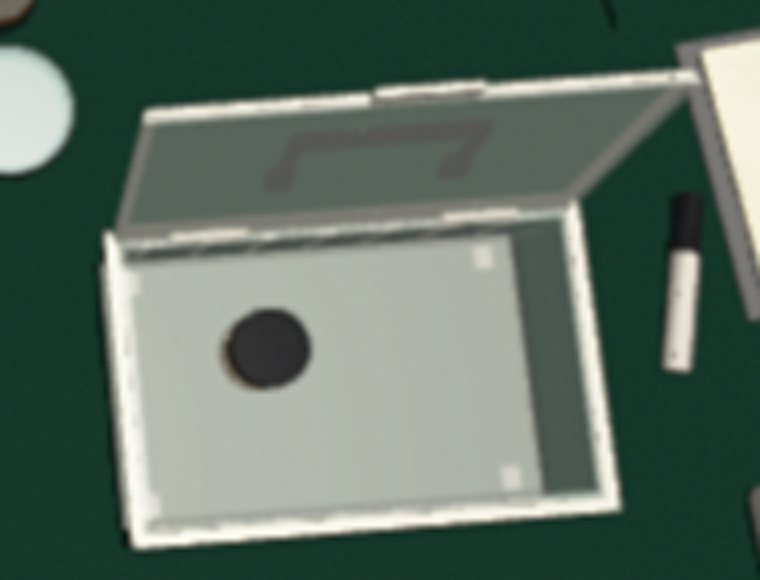

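```bash
cat >> h.py <<'E'
from scipy.spatial.transform import Rotation as Ro
def to(*T):
    s=manip.get_state(); R=Ro.from_rotvec(s['tcp_rot']).as_matrix()
    p=s['tcp_pos']; print('tcp',p.round(4),'t',s['time'],'w',round(s['gripper_width'],4),'axes x',R[:,0].round(3),'y',R[:,1].round(3),'z',R[:,2].round(3))
    for t in T:
        print(t,'units',(R.T@(np.array(t)-p)/.025).round(2)); p=np.array(t)
E
python3 - <<'E'
from h import *
d=dict(np.load('top0.npz'));
def pr(p): q=d['K']@(d['R']@np.array(p)+d['t']); return (q[:2]/q[2]).round(0)
print('tcp px',pr([.311,.655,.219]))
s=dict(np.load('side0.npz'));
for n,e in(('top',d),('side',s)):
    P=cloud(e); m=(e['z_map']>0)&(P[...,2]>.02)&(P[...,2]<.6)
    for x0 in np.arange(.25,.55,.1):
        print(n,x0,[(round(float(y0),2),round(float(P[k][:,2].max()),2) if (k:=m&(abs(P[...,0]-x0-.05)<.05)&(abs(P[...,1]-y0-.05)<.05)).any() else None) for y0 in np.arange(.4,.8,.1)])
C=np.array([.5035,-.239]);a=.075
R=np.array([[np.cos(a),-np.sin(a)],[np.sin(a),np.cos(a)]])
print('jar',R.T@(np.array([.5208,-.1899])-C))
for q in [(-.02,-.11),(-.04,-.035),(-.05,.04)]: print(q,(C+R@q).round(4))
# lid: white edge line points
P=cloud(d); 
m=(P[...,2]>.25)&(P[...,2]<.34)&(P[...,1]<-.03)&(P[...,1]>-.45)&(P[...,0]<.72)&(P[...,0]>.5)
L=(P[m][:,:2]-C)@R; print('lid pts',m.sum(), np.percentile(L[:,0],[5,50,95]),L[:,1].min(),L[:,1].max(),np.percentile(P[m][:,2],[5,50,95]))
to()
E
```

```text
tcp px [ -1. 326.]
top 0.25 [(0.4, None), (0.5, 0.35), (0.6, 0.26), (0.7, 0.11)]
top 0.35 [(0.4, 0.03), (0.5, 0.25), (0.6, 0.26), (0.7, 0.12)]
top 0.44999999999999996 [(0.4, 0.04), (0.5, 0.11), (0.6, 0.12), (0.7, 0.12)]
top 0.5499999999999999 [(0.4, 0.04), (0.5, 0.04), (0.6, None), (0.7, None)]
side 0.25 [(0.4, None), (0.5, 0.39), (0.6, 0.46), (0.7, 0.35)]
side 0.35 [(0.4, 0.03), (0.5, 0.25), (0.6, 0.44), (0.7, 0.35)]
side 0.44999999999999996 [(0.4, 0.04), (0.5, 0.11), (0.6, 0.12), (0.7, 0.11)]
side 0.5499999999999999 [(0.4, 0.04), (0.5, 0.04), (0.6, None), (0.7, None)]
jar [0.02093042 0.04766569]
(-0.02, -0.11) [ 0.4918 -0.3502]
(-0.04, -0.035) [ 0.4662 -0.2769]
(-0.05, 0.04) [ 0.4506 -0.2029]
lid pts 1803 [0.12090251 0.12789784 0.13681859] -0.14942989157031275 0.15425075444609 [0.25431657 0.28970854 0.31249177]
tcp [0.3105 0.6547 0.2179] t 0.1 w 0.0928 axes x [-0.904  0.428 -0.   ] y [ 0.428  0.904 -0.001] z [-0.    -0.001 -1.   ]
```

Call:
{"method": "jog_arm", "body": {
  "delta_pos": [
    [0, 0, -1],
    [0, 0, -1],
    [0, 0, -1],
    [0, 0, -1],
    [0, 0, -1],
    [0, 0, -1],
    [0, 0, 0]
  ],
  "rotation": [
    [0, 0, -0.87],
    [0, 0, -0.87],
    [0, 0, -0.87],
    [0, 0, -0.87],
    [0, 0, -0.87],
    [0, 0, -0.87],
    [0, 0, 0]
  ],
  "claw": [-0.3, -0.3, -0.3, -0.3, -0.3, -0.3, -0.3],
  "force": 15
}}

```text
time: 0.8
tcp_pos: [0.3112, 0.6561, 0.3722]
tcp_rot: [-0.128, 3.137, 0.007]
ft_force: [0.2, 0.4, 0.2]
gripper_width: 0.0608
finger_force: 0.0
```

```bash
python3 -c "
from h import *
to((.540,.170,.25),(.540,.170,.072))"
```

```text
tcp [0.3112 0.6561 0.3722] t 0.8 w 0.0608 axes x [-0.997 -0.081 -0.002] y [-0.081  0.997  0.005] z [ 0.002  0.005 -1.   ]
(0.54, 0.17, 0.25) units [ -7.53 -20.15   4.81]
(0.54, 0.17, 0.072) units [ 0.02 -0.03  7.12]
```

Call:
{"method": "jog_arm", "body": {
  "delta_pos": [
    [-0.36, -0.96, 0],
    [-0.36, -0.96, 0],
    [-0.36, -0.96, 0],
    [-0.36, -0.96, 0],
    [-0.36, -0.96, 0],
    [-0.36, -0.96, 0],
    [-0.36, -0.96, 0]
  ],
  "rotation": [
    [0, 0, 0],
    [0, 0, 0],
    [0, 0, 0],
    [0, 0, 0],
    [0, 0, 0],
    [0, 0, 0],
    [0, 0, 0]
  ],
  "claw": [-0.3, -0.3, -0.3, -0.3, -0.3, -0.3, -0.3]
}}

```text
time: 1.5
tcp_pos: [0.3869, 0.4912, 0.3675]
tcp_rot: [0.122, -3.138, 0.002]
ft_force: [0.7, 0.4, -0.2]
gripper_width: 0.0605
finger_force: 0.0
```

Call:
{"method": "jog_arm", "body": {
  "delta_pos": [
    [-0.36, -0.96, 0],
    [-0.36, -0.96, 0],
    [-0.36, -0.96, 0],
    [-0.36, -0.96, 0.4],
    [-0.36, -0.96, 0.4],
    [-0.36, -0.96, 0.4],
    [-0.36, -0.96, 0.4]
  ],
  "rotation": [
    [0, 0, 0],
    [0, 0, 0],
    [0, 0, 0],
    [0, 0, 0],
    [0, 0, 0],
    [0, 0, 0],
    [0, 0, 0]
  ],
  "claw": [-0.3, -0.3, -0.3, -0.3, -0.3, -0.3, -0.3]
}}

```text
time: 2.2
tcp_pos: [0.4628, 0.3287, 0.3273]
tcp_rot: [0.122, -3.138, 0.001]
ft_force: [-0.2, -0.4, -0.0]
gripper_width: 0.0599
finger_force: 0.0
```

Call:
{"method": "jog_arm", "body": {
  "delta_pos": [
    [-0.36, -0.96, 0.5],
    [-0.36, -0.96, 0.5],
    [-0.36, -0.96, 0.5],
    [-0.36, -0.96, 0.5],
    [-0.36, -0.96, 0.5],
    [-0.36, -0.96, 0.5],
    [-0.36, -0.96, 0.5],
    [0, 0, 0]
  ],
  "rotation": [
    [0, 0, 0],
    [0, 0, 0],
    [0, 0, 0],
    [0, 0, 0],
    [0, 0, 0],
    [0, 0, 0],
    [0, 0, 0],
    [0, 0, 0]
  ],
  "claw": [-0.3, -0.3, -0.3, -0.3, -0.3, -0.3, -0.3, -0.3]
}}

```text
time: 3.0
tcp_pos: [0.5389, 0.1634, 0.2387]
tcp_rot: [0.115, -3.136, 0.005]
ft_force: [-0.1, -0.1, 1.3]
gripper_width: 0.0603
finger_force: 0.0
```

```bash
python3 -c "
from h import *
to((.540,.170,.072));print(manip.get_state()['dq'].round(3))"
```

```text
tcp [0.5389 0.1634 0.2387] t 3.0 w 0.0603 axes x [-0.997 -0.073  0.003] y [-0.073  0.997 -0.003] z [-0.003 -0.003 -1.   ]
(0.54, 0.17, 0.072) units [-0.08  0.28  6.67]
[-0.039 -0.022 -0.047 -0.022 -0.014  0.026 -0.045]
```

Call:
{"method": "jog_arm", "body": {
  "delta_pos": [
    [-0.08, 0.28, 0.9],
    [0, 0, 1],
    [0, 0, 1],
    [0, 0, 1],
    [0, 0, 0.6],
    [0, 0, 0]
  ],
  "rotation": [
    [0, 0, 0],
    [0, 0, 0],
    [0, 0, 0],
    [0, 0, 0],
    [0, 0, 0],
    [0, 0, 0]
  ],
  "claw": [-0.3, -0.3, -0.3, -0.3, -0.3, -0.3]
}}

```text
time: 3.6
tcp_pos: [0.5386, 0.175, 0.1265]
tcp_rot: [0.125, -3.135, 0.002]
ft_force: [-0.3, 0.4, -0.4]
gripper_width: 0.0605
finger_force: 0.0
```

```bash
python3 -c "
from h import *
to((.540,.170,.072))
d=shot('side');save(d,'s1.png')
q=d['K']@(d['R']@np.array([.54,.17,.1])+d['t']);u,v=(q[:2]/q[2]).astype(int);print(u,v)
cv2.imwrite('pics/s1c.png',cv2.resize(d['frame'][v-70:v+60,u-80:u+80,::-1],None,fx=4,fy=4,interpolation=2))"
```

```text
tcp [0.5386 0.175  0.1265] t 3.6 w 0.0605 axes x [-0.997 -0.079  0.004] y [-0.079  0.997 -0.001] z [-0.004 -0.001 -1.   ]
(0.54, 0.17, 0.072) units [-0.05 -0.2   2.18]
290 183
```

View pics/s1c.png

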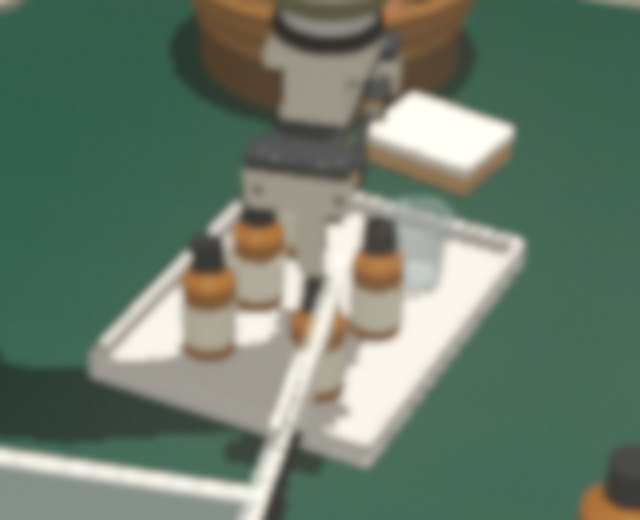

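Crop: the open gripper is above the nearest bottle (cap about 315,295 in the crop). Its neighbours are clear.

Call:
{"method": "jog_arm", "body": {
  "delta_pos": [
    [-0.05, -0.15, 0.8],
    [0, 0, 0.8],
    [0, 0, 0.5],
    [0, 0, 0],
    [0, 0, 0]
  ],
  "rotation": [
    [0, 0, 0],
    [0, 0, 0],
    [0, 0, 0],
    [0, 0, 0],
    [0, 0, 0]
  ],
  "claw": [-0.3, -0.3, -0.3, -0.3, -0.3]
}}

```text
time: 4.15
tcp_pos: [0.5421, 0.1714, 0.0768]
tcp_rot: [-0.124, 3.139, 0.0]
ft_force: [0.0, -0.5, -0.1]
gripper_width: 0.0606
finger_force: 0.0
```

Call:
{"method": "jog_arm", "body": {
  "delta_pos": [
    [0, 0, 0],
    [0, 0, 0],
    [0, 0, 0],
    [0, 0, 0],
    [0, 0, 0],
    [0, 0, 0]
  ],
  "rotation": [
    [0, 0, 0],
    [0, 0, 0],
    [0, 0, 0],
    [0, 0, 0],
    [0, 0, 0],
    [0, 0, 0]
  ],
  "claw": [1, 1, 1, 1, 1, 1],
  "force": 15
}}

```text
time: 4.75
tcp_pos: [0.542, 0.171, 0.0763]
tcp_rot: [-0.124, 3.139, -0.0]
ft_force: [0.7, -1.0, 2.0]
gripper_width: 0.0273
finger_force: 15.0
```

Call:
{"method": "jog_arm", "body": {
  "delta_pos": [
    [0, 0, -0.5],
    [0, 0, -1],
    [0, 0, -1],
    [0, 0, -1],
    [0, 0, -1],
    [0, 0, -1],
    [0, -0.3, -0.9],
    [0.1, -0.6, 0]
  ],
  "rotation": [
    [0, 0, 0],
    [0, 0, 0],
    [0, 0, 0],
    [0, 0, 0],
    [0, 0, 0],
    [0, 0, 0],
    [0, 0, 0],
    [0, 0, 0]
  ],
  "claw": [1, 1, 1, 1, 1, 1, 1, 1]
}}

```text
time: 5.55
tcp_pos: [0.5425, 0.1496, 0.2395]
tcp_rot: [-0.127, 3.134, 0.003]
ft_force: [0.6, 0.8, -1.5]
gripper_width: 0.0276
finger_force: 15.0
```

Call:
{"method": "jog_arm", "body": {
  "delta_pos": [
    [0.17, -0.94, 0],
    [0.17, -0.94, 0],
    [0.17, -0.94, 0],
    [0.17, -0.94, 0],
    [0.17, -0.94, 0],
    [0.17, -0.94, 0],
    [0.17, -0.94, 0],
    [0.17, -0.94, 0]
  ],
  "rotation": [
    [0, 0, 0],
    [0, 0, 0],
    [0, 0, 0],
    [0, 0, 0],
    [0, 0, 0],
    [0, 0, 0],
    [0, 0, 0],
    [0, 0, 0]
  ],
  "claw": [1, 1, 1, 1, 1, 1, 1, 1]
}}

```text
time: 6.35
tcp_pos: [0.521, -0.0433, 0.2355]
tcp_rot: [0.123, -3.138, 0.0]
ft_force: [0.9, 0.1, -1.9]
gripper_width: 0.0275
finger_force: 15.0
```

Call:
{"method": "jog_arm", "body": {
  "delta_pos": [
    [0.17, -0.94, 0],
    [0.17, -0.94, 0],
    [0.17, -0.94, 0],
    [0.17, -0.94, 0],
    [0.17, -0.94, 0],
    [0.17, -0.94, 0],
    [0.17, -0.94, 0],
    [0.17, -0.94, 0]
  ],
  "rotation": [
    [0, 0, 0],
    [0, 0, 0],
    [0, 0, 0],
    [0, 0, 0],
    [0, 0, 0],
    [0, 0, 0],
    [0, 0, 0],
    [0, 0, 0]
  ],
  "claw": [1, 1, 1, 1, 1, 1, 1, 1]
}}

```text
time: 7.15
tcp_pos: [0.5017, -0.233, 0.2354]
tcp_rot: [0.123, -3.138, -0.001]
ft_force: [0.1, -0.2, -1.6]
gripper_width: 0.0275
finger_force: 15.0
```

Call:
{"method": "jog_arm", "body": {
  "delta_pos": [
    [0.17, -0.94, 0],
    [0.17, -0.94, 0],
    [0.17, -0.94, 0],
    [0.17, -0.94, 0],
    [0.17, -0.6, 0],
    [0, -0.2, 0],
    [0, 0, 0],
    [0, 0, 0]
  ],
  "rotation": [
    [0, 0, 0],
    [0, 0, 0],
    [0, 0, 0],
    [0, 0, 0],
    [0, 0, 0],
    [0, 0, 0],
    [0, 0, 0],
    [0, 0, 0]
  ],
  "claw": [1, 1, 1, 1, 1, 1, 1, 1]
}}

```text
time: 7.95
tcp_pos: [0.4912, -0.3459, 0.2359]
tcp_rot: [0.126, -3.139, -0.001]
ft_force: [0.2, -0.2, -2.0]
gripper_width: 0.0277
finger_force: 15.0
```

```bash
python3 -c "
from h import *
to((.492,-.350,.078))"
```

```text
tcp [ 0.4912 -0.3459  0.2359] t 7.95 w 0.0277 axes x [-0.997 -0.08   0.   ] y [-0.08   0.997  0.001] z [-0.     0.001 -1.   ]
(0.492, -0.35, 0.078) units [-0.02 -0.17  6.32]
```

Call:
{"method": "jog_arm", "body": {
  "delta_pos": [
    [0, -0.15, 0.8],
    [0, 0, 0.9],
    [0, 0, 0.9],
    [0, 0, 0.9],
    [0, 0, 0.9],
    [0, 0, 0.6],
    [0, 0, 0.3],
    [0, 0, 0]
  ],
  "rotation": [
    [0, 0, 0],
    [0, 0, 0],
    [0, 0, 0],
    [0, 0, 0],
    [0, 0, 0],
    [0, 0, 0],
    [0, 0, 0],
    [0, 0, 0]
  ],
  "claw": [1, 1, 1, 1, 1, 1, 1, 1]
}}

```text
time: 8.75
tcp_pos: [0.4914, -0.3496, 0.103]
tcp_rot: [0.126, -3.138, -0.002]
ft_force: [-0.3, -0.0, -0.6]
gripper_width: 0.0279
finger_force: 15.0
```

Call:
{"method": "jog_arm", "body": {
  "delta_pos": [
    [0, 0, 0.3],
    [0, 0, 0.2],
    [0, 0, 0.15],
    [0, 0, 0.1],
    [0, 0, 0.1],
    [0, 0, 0]
  ],
  "rotation": [
    [0, 0, 0],
    [0, 0, 0],
    [0, 0, 0],
    [0, 0, 0],
    [0, 0, 0],
    [0, 0, 0]
  ],
  "claw": [1, 1, 1, 1, 1, 1]
}}

```text
time: 9.35
tcp_pos: [0.4912, -0.3508, 0.0822]
tcp_rot: [0.124, -3.139, -0.0]
ft_force: [0.1, -0.2, -2.0]
gripper_width: 0.0274
finger_force: 15.0
```

Call:
{"method": "jog_arm", "body": {
  "delta_pos": [
    [0, 0, 0.1],
    [0, 0, 0.06],
    [0, 0, 0.04],
    [0, 0, 0],
    [0, 0, 0]
  ],
  "rotation": [
    [0, 0, 0],
    [0, 0, 0],
    [0, 0, 0],
    [0, 0, 0],
    [0, 0, 0]
  ],
  "claw": [1, 1, 1, 1, 1]
}}

```text
time: 9.85
tcp_pos: [0.4914, -0.3508, 0.0774]
tcp_rot: [-0.124, 3.139, -0.0]
ft_force: [1.1, -0.7, -1.2]
gripper_width: 0.0277
finger_force: 15.0
```

Call:
{"method": "jog_arm", "body": {
  "delta_pos": [
    [0, 0, 0.04],
    [0, 0, 0.02],
    [0, 0, 0],
    [0, 0, 0]
  ],
  "rotation": [
    [0, 0, 0],
    [0, 0, 0],
    [0, 0, 0],
    [0, 0, 0]
  ],
  "claw": [1, 1, 1, 1]
}}

```text
time: 10.25
tcp_pos: [0.4916, -0.351, 0.0762]
tcp_rot: [-0.124, 3.139, -0.001]
ft_force: [-0.9, 0.2, 3.9]
gripper_width: 0.0276
finger_force: 15.0
```

Call:
{"method": "jog_arm", "body": {
  "delta_pos": [
    [0, 0, 0],
    [0, 0, 0],
    [0, 0, 0],
    [0, 0, 0],
    [0, 0, -0.3],
    [0, 0, -0.7],
    [0, 0, -1],
    [0, 0, -1]
  ],
  "rotation": [
    [0, 0, 0],
    [0, 0, 0],
    [0, 0, 0],
    [0, 0, 0],
    [0, 0, 0],
    [0, 0, 0],
    [0, 0, 0],
    [0, 0, 0]
  ],
  "claw": [-0.3, -0.3, -0.3, -0.3, -0.3, -0.3, -0.3, -0.3]
}}

```text
time: 11.05
tcp_pos: [0.4908, -0.3497, 0.1507]
tcp_rot: [0.126, -3.137, -0.003]
ft_force: [0.0, 0.1, -0.1]
gripper_width: 0.0604
finger_force: 0.0
```

```bash
python3 -c "
from h import *
to((.449,.193,.20),(.449,.193,.0765))"
```

```text
tcp [ 0.4908 -0.3497  0.1507] t 11.05 w 0.0604 axes x [-0.997 -0.08   0.002] y [-0.08   0.997  0.002] z [-0.002  0.002 -1.   ]
(0.449, 0.193, 0.2) units [-0.07 21.77 -1.93]
(0.449, 0.193, 0.0765) units [-0.01 -0.01  4.94]
```

Call:
{"method": "jog_arm", "body": {
  "delta_pos": [
    [0, 0.5, -0.9],
    [0, 0.95, -1],
    [0, 0.95, 0],
    [0, 0.95, 0],
    [0, 0.95, 0],
    [0, 0.95, 0],
    [0, 0.95, 0],
    [0, 0.95, 0]
  ],
  "rotation": [
    [0, 0, 0],
    [0, 0, 0],
    [0, 0, 0],
    [0, 0, 0],
    [0, 0, 0],
    [0, 0, 0],
    [0, 0, 0],
    [0, 0, 0]
  ],
  "claw": [-0.3, -0.3, -0.3, -0.3, -0.3, -0.3, -0.3, -0.3]
}}

```text
time: 11.85
tcp_pos: [0.4769, -0.1716, 0.1983]
tcp_rot: [0.124, -3.139, -0.0]
ft_force: [-0.2, -0.2, 0.5]
gripper_width: 0.0606
finger_force: 0.0
```

Call:
{"method": "jog_arm", "body": {
  "delta_pos": [
    [0, 0.95, 0],
    [0, 0.95, 0],
    [0, 0.95, 0],
    [0, 0.95, 0],
    [0, 0.95, 0],
    [0, 0.95, 0],
    [0, 0.95, 0],
    [0, 0.95, 0]
  ],
  "rotation": [
    [0, 0, 0],
    [0, 0, 0],
    [0, 0, 0],
    [0, 0, 0],
    [0, 0, 0],
    [0, 0, 0],
    [0, 0, 0],
    [0, 0, 0]
  ],
  "claw": [-0.3, -0.3, -0.3, -0.3, -0.3, -0.3, -0.3, -0.3]
}}

```text
time: 12.65
tcp_pos: [0.4618, 0.0178, 0.1983]
tcp_rot: [0.124, -3.139, 0.0]
ft_force: [-0.4, -0.0, 1.1]
gripper_width: 0.0603
finger_force: 0.0
```

Call:
{"method": "jog_arm", "body": {
  "delta_pos": [
    [0, 0.95, 0],
    [0, 0.95, 0],
    [0, 0.95, 0],
    [0, 0.95, 0],
    [0, 0.95, 0],
    [0, 0.95, 0],
    [0, 0.9, 0.5],
    [0, 0, 1]
  ],
  "rotation": [
    [0, 0, 0],
    [0, 0, 0],
    [0, 0, 0],
    [0, 0, 0],
    [0, 0, 0],
    [0, 0, 0],
    [0, 0, 0],
    [0, 0, 0]
  ],
  "claw": [-0.3, -0.3, -0.3, -0.3, -0.3, -0.3, -0.3, -0.3]
}}

```text
time: 13.45
tcp_pos: [0.4498, 0.185, 0.1616]
tcp_rot: [-0.13, 3.135, 0.005]
ft_force: [1.2, -0.1, -0.2]
gripper_width: 0.0606
finger_force: 0.0
```

Call:
{"method": "jog_arm", "body": {
  "delta_pos": [
    [0, 0, 0.7],
    [0, 0, 0],
    [0, 0, 0]
  ],
  "rotation": [
    [0, 0, 0],
    [0, 0, 0],
    [0, 0, 0]
  ],
  "claw": [-0.3, -0.3, -0.3]
}}

```text
time: 13.75
tcp_pos: [0.4489, 0.1811, 0.1435]
tcp_rot: [0.124, -3.138, 0.001]
ft_force: [1.2, -0.3, 1.2]
gripper_width: 0.0606
finger_force: 0.0
```

```bash
python3 -c "
from h import *
to((.449,.193,.0765))
d=shot('top');save(d,'t2.png');P=cloud(d)
R=Ro.from_euler('z',.075).as_matrix()[:2,:2];Q=(P[...,:2]-[.5035,-.239])@R
m=(abs(P[...,2]-.101)<.006)&(abs(Q[...,0])<.08)&(abs(Q[...,1])<.135);print('in case',m.sum(),P[m].mean(0),Q[m].mean(0))"
```

```text
tcp [0.4489 0.1811 0.1435] t 13.75 w 0.0606 axes x [-0.997 -0.079  0.001] y [-0.079  0.997 -0.   ] z [-0.001 -0.001 -1.   ]
(0.449, 0.193, 0.0765) units [-0.04  0.47  2.68]
in case 87 [ 0.48928856 -0.35009898  0.10089846] [-0.0224961 -0.1097218]
```

View pics/t2.png

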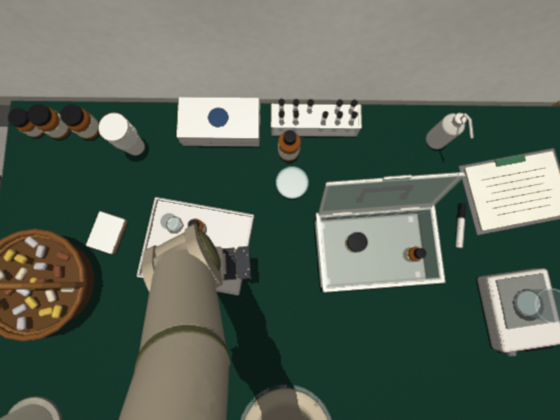

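First bottle stands upright in the case at (416,254). The gripper is about 12 mm short in y over the second bottle, so I'll correct that and descend.

Call:
{"method": "jog_arm", "body": {
  "delta_pos": [
    [0, 0.5, 0],
    [0, 0, 0.7],
    [0, 0, 0.8],
    [0, 0, 0.8],
    [0, 0, 0.35],
    [0, 0, 0],
    [0, 0, 0]
  ],
  "rotation": [
    [0, 0, 0],
    [0, 0, 0],
    [0, 0, 0],
    [0, 0, 0],
    [0, 0, 0],
    [0, 0, 0],
    [0, 0, 0]
  ],
  "claw": [-0.3, -0.3, -0.3, -0.3, -0.3, -0.3, -0.3]
}}

```text
time: 14.5
tcp_pos: [0.4484, 0.1941, 0.0778]
tcp_rot: [-0.124, 3.139, 0.0]
ft_force: [0.2, -0.3, -0.1]
gripper_width: 0.0606
finger_force: 0.0
```

Call:
{"method": "jog_arm", "body": {
  "delta_pos": [
    [0, 0, 0],
    [0, 0, 0],
    [0, 0, 0],
    [0, 0, 0],
    [0, 0, 0],
    [0, 0, 0]
  ],
  "rotation": [
    [0, 0, 0],
    [0, 0, 0],
    [0, 0, 0],
    [0, 0, 0],
    [0, 0, 0],
    [0, 0, 0]
  ],
  "claw": [1, 1, 1, 1, 1, 1],
  "force": 15
}}

```text
time: 15.1
tcp_pos: [0.4482, 0.1937, 0.0773]
tcp_rot: [-0.124, 3.139, 0.0]
ft_force: [0.5, -1.0, 2.7]
gripper_width: 0.0277
finger_force: 15.0
```

Call:
{"method": "jog_arm", "body": {
  "delta_pos": [
    [0, 0, -0.5],
    [0, 0, -1],
    [0, 0, -1],
    [0, 0, -1],
    [0, 0, -1],
    [0, 0, -1],
    [0, 0, -0.9],
    [0, 0, 0]
  ],
  "rotation": [
    [0, 0, 0],
    [0, 0, 0],
    [0, 0, 0],
    [0, 0, 0],
    [0, 0, 0],
    [0, 0, 0],
    [0, 0, 0],
    [0, 0, 0]
  ],
  "claw": [1, 1, 1, 1, 1, 1, 1, 1]
}}

```text
time: 15.9
tcp_pos: [0.4491, 0.1942, 0.2395]
tcp_rot: [-0.124, 3.135, 0.003]
ft_force: [-0.7, 0.0, -1.4]
gripper_width: 0.0275
finger_force: 15.0
```

```bash
python3 -c "
from h import *
to((.466,-.277,.237))"
```

```text
tcp [0.4491 0.1942 0.2395] t 15.9 w 0.0275 axes x [-0.997 -0.079 -0.004] y [-0.079  0.997  0.002] z [ 0.004  0.002 -1.   ]
(0.466, -0.277, 0.237) units [  0.82 -18.84   0.06]
```

Call:
{"method": "jog_arm", "body": {
  "delta_pos": [
    [0, -0.4, 0],
    [0.04, -0.95, 0],
    [0.04, -0.95, 0],
    [0.04, -0.95, 0],
    [0.04, -0.95, 0],
    [0.04, -0.95, 0],
    [0.04, -0.95, 0],
    [0.04, -0.95, 0]
  ],
  "rotation": [
    [0, 0, 0],
    [0, 0, 0],
    [0, 0, 0],
    [0, 0, 0],
    [0, 0, 0],
    [0, 0, 0],
    [0, 0, 0],
    [0, 0, 0]
  ],
  "claw": [1, 1, 1, 1, 1, 1, 1, 1]
}}

```text
time: 16.7
tcp_pos: [0.4539, 0.0157, 0.2357]
tcp_rot: [0.124, -3.136, 0.001]
ft_force: [0.2, 0.3, -0.6]
gripper_width: 0.0278
finger_force: 15.0
```

Call:
{"method": "jog_arm", "body": {
  "delta_pos": [
    [0.04, -0.95, 0],
    [0.04, -0.95, 0],
    [0.04, -0.95, 0],
    [0.04, -0.95, 0],
    [0.04, -0.95, 0],
    [0.04, -0.95, 0],
    [0.04, -0.95, 0],
    [0.04, -0.95, 0]
  ],
  "rotation": [
    [0, 0, 0],
    [0, 0, 0],
    [0, 0, 0],
    [0, 0, 0],
    [0, 0, 0],
    [0, 0, 0],
    [0, 0, 0],
    [0, 0, 0]
  ],
  "claw": [1, 1, 1, 1, 1, 1, 1, 1]
}}

```text
time: 17.5
tcp_pos: [0.4607, -0.1739, 0.2356]
tcp_rot: [0.124, -3.136, -0.001]
ft_force: [0.4, 0.0, -1.3]
gripper_width: 0.0275
finger_force: 15.0
```

Call:
{"method": "jog_arm", "body": {
  "delta_pos": [
    [0.05, -0.95, 0],
    [0.05, -0.95, 0],
    [0.05, -0.95, 0],
    [0.05, -0.95, 0],
    [0, -0.4, 0],
    [0, 0, 0],
    [0, 0, 0]
  ],
  "rotation": [
    [0, 0, 0],
    [0, 0, 0],
    [0, 0, 0],
    [0, 0, 0],
    [0, 0, 0],
    [0, 0, 0],
    [0, 0, 0]
  ],
  "claw": [1, 1, 1, 1, 1, 1, 1]
}}

```text
time: 18.2
tcp_pos: [0.465, -0.2767, 0.2364]
tcp_rot: [0.125, -3.138, -0.002]
ft_force: [-0.3, 0.8, -1.0]
gripper_width: 0.0277
finger_force: 15.0
```

```bash
python3 -c "
from h import *
to((.466,-.277,.0773))"
```

```text
tcp [ 0.465  -0.2767  0.2364] t 18.2 w 0.0277 axes x [-0.997 -0.079  0.001] y [-0.079  0.997  0.001] z [-0.001  0.001 -1.   ]
(0.466, -0.277, 0.0773) units [-0.05 -0.02  6.36]
```

Call:
{"method": "jog_arm", "body": {
  "delta_pos": [
    [0, 0, 0.8],
    [0, 0, 0.9],
    [0, 0, 0.9],
    [0, 0, 0.9],
    [0, 0, 0.9],
    [0, 0, 0.7],
    [0, 0, 0.4],
    [0, 0, 0.3]
  ],
  "rotation": [
    [0, 0, 0],
    [0, 0, 0],
    [0, 0, 0],
    [0, 0, 0],
    [0, 0, 0],
    [0, 0, 0],
    [0, 0, 0],
    [0, 0, 0]
  ],
  "claw": [1, 1, 1, 1, 1, 1, 1, 1]
}}

```text
time: 19.0
tcp_pos: [0.4655, -0.2765, 0.0916]
tcp_rot: [0.127, -3.139, -0.001]
ft_force: [0.7, -0.3, -1.5]
gripper_width: 0.0276
finger_force: 15.0
```

Call:
{"method": "jog_arm", "body": {
  "delta_pos": [
    [0, 0, 0.15],
    [0, 0, 0.1],
    [0, 0, 0.08],
    [0, 0, 0.06],
    [0, 0, 0],
    [0, 0, 0]
  ],
  "rotation": [
    [0, 0, 0],
    [0, 0, 0],
    [0, 0, 0],
    [0, 0, 0],
    [0, 0, 0],
    [0, 0, 0]
  ],
  "claw": [1, 1, 1, 1, 1, 1]
}}

```text
time: 19.6
tcp_pos: [0.4655, -0.2777, 0.0826]
tcp_rot: [-0.124, 3.139, -0.0]
ft_force: [-0.1, 0.3, -0.5]
gripper_width: 0.0277
finger_force: 15.0
```

Call:
{"method": "jog_arm", "body": {
  "delta_pos": [
    [0, 0, 0.08],
    [0, 0, 0.06],
    [0, 0, 0.04],
    [0, 0, 0.03],
    [0, 0, 0],
    [0, 0, 0]
  ],
  "rotation": [
    [0, 0, 0],
    [0, 0, 0],
    [0, 0, 0],
    [0, 0, 0],
    [0, 0, 0],
    [0, 0, 0]
  ],
  "claw": [1, 1, 1, 1, 1, 1]
}}

```text
time: 20.2
tcp_pos: [0.4655, -0.2777, 0.0773]
tcp_rot: [-0.124, 3.139, -0.0]
ft_force: [-0.4, 0.9, 2.7]
gripper_width: 0.0276
finger_force: 15.0
```

Call:
{"method": "jog_arm", "body": {
  "delta_pos": [
    [0, 0, 0],
    [0, 0, 0],
    [0, 0, 0],
    [0, 0, 0],
    [0, 0, -0.3],
    [0, 0, -0.7],
    [0, 0, -1],
    [0, 0, -1]
  ],
  "rotation": [
    [0, 0, 0],
    [0, 0, 0],
    [0, 0, 0],
    [0, 0, 0],
    [0, 0, 0],
    [0, 0, 0],
    [0, 0, 0],
    [0, 0, 0]
  ],
  "claw": [-0.3, -0.3, -0.3, -0.3, -0.3, -0.3, -0.3, -0.3]
}}

```text
time: 21.0
tcp_pos: [0.4652, -0.2775, 0.1532]
tcp_rot: [0.124, -3.139, -0.0]
ft_force: [-0.1, -0.6, -0.6]
gripper_width: 0.0602
finger_force: 0.0
```

Call:
{"method": "jog_arm", "body": {
  "delta_pos": [
    [0, 0.4, -1],
    [0, 0.96, -1],
    [0, 0.96, 0],
    [0, 0.96, 0],
    [0, 0.96, 0],
    [-0.3, 0.94, 0],
    [-0.3, 0.94, 0],
    [-0.3, 0.94, 0]
  ],
  "rotation": [
    [0, 0, 0],
    [0, 0, 0],
    [0, 0, 0],
    [0, 0, 0],
    [0, 0, 0],
    [0, 0, 0],
    [0, 0, 0],
    [0, 0, 0]
  ],
  "claw": [-0.3, -0.3, -0.3, -0.3, -0.3, -0.3, -0.3, -0.3]
}}

```text
time: 21.8
tcp_pos: [0.4739, -0.0989, 0.2028]
tcp_rot: [-0.124, 3.139, -0.0]
ft_force: [0.5, -0.6, -0.3]
gripper_width: 0.0605
finger_force: 0.0
```

Call:
{"method": "jog_arm", "body": {
  "delta_pos": [
    [-0.3, 0.94, 0],
    [-0.3, 0.94, 0],
    [-0.3, 0.94, 0],
    [-0.3, 0.94, 0],
    [-0.3, 0.94, 0],
    [-0.3, 0.94, 0],
    [-0.3, 0.94, 0],
    [-0.3, 0.94, 0]
  ],
  "rotation": [
    [0, 0, 0],
    [0, 0, 0],
    [0, 0, 0],
    [0, 0, 0],
    [0, 0, 0],
    [0, 0, 0],
    [0, 0, 0],
    [0, 0, 0]
  ],
  "claw": [-0.3, -0.3, -0.3, -0.3, -0.3, -0.3, -0.3, -0.3]
}}

```text
time: 22.6
tcp_pos: [0.5189, 0.0933, 0.2027]
tcp_rot: [-0.124, 3.139, 0.0]
ft_force: [0.4, 0.1, 1.2]
gripper_width: 0.0605
finger_force: 0.0
```

Call:
{"method": "jog_arm", "body": {
  "delta_pos": [
    [-0.3, 0.94, 0],
    [-0.3, 0.94, 0],
    [-0.3, 0.94, 0],
    [-0.3, 0.94, 0],
    [-0.3, 0.94, 0],
    [-0.3, 0.8, 0],
    [-0.3, 0.4, 0],
    [0, 0, 0]
  ],
  "rotation": [
    [0, 0, 0],
    [0, 0, 0],
    [0, 0, 0],
    [0, 0, 0],
    [0, 0, 0],
    [0, 0, 0],
    [0, 0, 0],
    [0, 0, 0]
  ],
  "claw": [-0.3, -0.3, -0.3, -0.3, -0.3, -0.3, -0.3, -0.3]
}}

```text
time: 23.4
tcp_pos: [0.5602, 0.2449, 0.2021]
tcp_rot: [-0.127, 3.138, 0.0]
ft_force: [-0.2, 0.4, 0.7]
gripper_width: 0.0604
finger_force: 0.0
```

```bash
python3 -c "
from h import *
to((.562,.256,.0765))"
```

```text
tcp [0.5602 0.2449 0.2021] t 23.4 w 0.0604 axes x [-0.997 -0.081 -0.001] y [-0.081  0.997  0.   ] z [ 0.001  0.    -1.   ]
(0.562, 0.256, 0.0765) units [-0.11  0.44  5.02]
```

Call:
{"method": "jog_arm", "body": {
  "delta_pos": [
    [-0.11, 0.44, 0],
    [0, 0, 0.7],
    [0, 0, 0.9],
    [0, 0, 0.9],
    [0, 0, 0.5],
    [0, 0, 0],
    [0, 0, 0]
  ],
  "rotation": [
    [0, 0, 0],
    [0, 0, 0],
    [0, 0, 0],
    [0, 0, 0],
    [0, 0, 0],
    [0, 0, 0],
    [0, 0, 0]
  ],
  "claw": [-0.3, -0.3, -0.3, -0.3, -0.3, -0.3, -0.3]
}}

```text
time: 24.1
tcp_pos: [0.5617, 0.2544, 0.1276]
tcp_rot: [-0.123, 3.139, -0.0]
ft_force: [0.5, -0.4, -0.2]
gripper_width: 0.0606
finger_force: 0.0
```

```bash
python3 -c "
from h import *
to((.562,.256,.0765))"
```

```text
tcp [0.5617 0.2544 0.1276] t 24.1 w 0.0606 axes x [-0.997 -0.078 -0.   ] y [-0.078  0.997 -0.   ] z [ 0. -0. -1.]
(0.562, 0.256, 0.0765) units [-0.02  0.06  2.04]
```

Call:
{"method": "jog_arm", "body": {
  "delta_pos": [
    [0, 0.05, 0.7],
    [0, 0, 0.8],
    [0, 0, 0.5],
    [0, 0, 0],
    [0, 0, 0]
  ],
  "rotation": [
    [0, 0, 0],
    [0, 0, 0],
    [0, 0, 0],
    [0, 0, 0],
    [0, 0, 0]
  ],
  "claw": [-0.3, -0.3, -0.3, -0.3, -0.3]
}}

```text
time: 24.6
tcp_pos: [0.5617, 0.2559, 0.0778]
tcp_rot: [-0.124, 3.139, 0.0]
ft_force: [1.0, 1.0, 0.4]
gripper_width: 0.0605
finger_force: 0.0
```

Call:
{"method": "jog_arm", "body": {
  "delta_pos": [
    [0, 0, 0],
    [0, 0, 0],
    [0, 0, 0],
    [0, 0, 0],
    [0, 0, 0],
    [0, 0, 0]
  ],
  "rotation": [
    [0, 0, 0],
    [0, 0, 0],
    [0, 0, 0],
    [0, 0, 0],
    [0, 0, 0],
    [0, 0, 0]
  ],
  "claw": [1, 1, 1, 1, 1, 1],
  "force": 15
}}

```text
time: 25.2
tcp_pos: [0.5614, 0.2559, 0.0773]
tcp_rot: [-0.124, 3.139, 0.0]
ft_force: [-0.0, -0.7, 1.6]
gripper_width: 0.0277
finger_force: 15.0
```

Call:
{"method": "jog_arm", "body": {
  "delta_pos": [
    [0, 0, -0.5],
    [0, 0, -1],
    [0, 0, -1],
    [0, 0, -1],
    [0, 0, -1],
    [0, 0, -1],
    [0, 0, -0.9],
    [0, 0, 0]
  ],
  "rotation": [
    [0, 0, 0],
    [0, 0, 0],
    [0, 0, 0],
    [0, 0, 0],
    [0, 0, 0],
    [0, 0, 0],
    [0, 0, 0],
    [0, 0, 0]
  ],
  "claw": [1, 1, 1, 1, 1, 1, 1, 1]
}}

```text
time: 26.0
tcp_pos: [0.5625, 0.2564, 0.2408]
tcp_rot: [-0.124, 3.134, 0.004]
ft_force: [-0.4, 0.6, -1.5]
gripper_width: 0.0273
finger_force: 15.0
```

Call:
{"method": "jog_arm", "body": {
  "delta_pos": [
    [0, -0.4, 0],
    [0.3, -0.94, 0],
    [0.3, -0.94, 0],
    [0.3, -0.94, 0],
    [0.3, -0.94, 0],
    [0.3, -0.94, 0],
    [0.3, -0.94, 0],
    [0.3, -0.94, 0]
  ],
  "rotation": [
    [0, 0, 0],
    [0, 0, 0],
    [0, 0, 0],
    [0, 0, 0],
    [0, 0, 0],
    [0, 0, 0],
    [0, 0, 0],
    [0, 0, 0]
  ],
  "claw": [1, 1, 1, 1, 1, 1, 1, 1]
}}

```text
time: 26.8
tcp_pos: [0.5214, 0.0759, 0.2358]
tcp_rot: [0.124, -3.137, 0.001]
ft_force: [0.1, -0.2, -1.8]
gripper_width: 0.0274
finger_force: 15.0
```

Call:
{"method": "jog_arm", "body": {
  "delta_pos": [
    [0.3, -0.94, 0],
    [0.3, -0.94, 0],
    [0.3, -0.94, 0],
    [0.3, -0.94, 0],
    [0.3, -0.94, 0],
    [0.3, -0.94, 0],
    [0.3, -0.94, 0],
    [0.3, -0.94, 0]
  ],
  "rotation": [
    [0, 0, 0],
    [0, 0, 0],
    [0, 0, 0],
    [0, 0, 0],
    [0, 0, 0],
    [0, 0, 0],
    [0, 0, 0],
    [0, 0, 0]
  ],
  "claw": [1, 1, 1, 1, 1, 1, 1, 1]
}}

```text
time: 27.6
tcp_pos: [0.4762, -0.1158, 0.236]
tcp_rot: [0.124, -3.137, -0.0]
ft_force: [0.4, -0.4, -1.4]
gripper_width: 0.0275
finger_force: 15.0
```

Call:
{"method": "jog_arm", "body": {
  "delta_pos": [
    [0.3, -0.94, 0],
    [0.3, -0.94, 0],
    [0.3, -0.94, 0],
    [0.3, -0.5, 0],
    [0, 0, 0],
    [0, 0, 0]
  ],
  "rotation": [
    [0, 0, 0],
    [0, 0, 0],
    [0, 0, 0],
    [0, 0, 0],
    [0, 0, 0],
    [0, 0, 0]
  ],
  "claw": [1, 1, 1, 1, 1, 1]
}}

```text
time: 28.2
tcp_pos: [0.4537, -0.1994, 0.2364]
tcp_rot: [0.123, -3.138, -0.001]
ft_force: [-0.6, 0.4, -1.6]
gripper_width: 0.0274
finger_force: 15.0
```

```bash
python3 -c "
from h import *
to((.4506,-.2029,.0765))"
```

```text
tcp [ 0.4537 -0.1994  0.2364] t 28.2 w 0.0274 axes x [-0.997 -0.078  0.001] y [-0.078  0.997  0.001] z [-0.002  0.001 -1.   ]
(0.4506, -0.2029, 0.0765) units [ 0.13 -0.14  6.4 ]
```

Same descent profile as the second bottle (it made contact after about 6.4 units).

Call:
{"method": "jog_arm", "body": {
  "delta_pos": [
    [0.13, -0.14, 0.8],
    [0, 0, 0.9],
    [0, 0, 0.9],
    [0, 0, 0.9],
    [0, 0, 0.9],
    [0, 0, 0.7],
    [0, 0, 0.4],
    [0, 0, 0.3]
  ],
  "rotation": [
    [0, 0, 0],
    [0, 0, 0],
    [0, 0, 0],
    [0, 0, 0],
    [0, 0, 0],
    [0, 0, 0],
    [0, 0, 0],
    [0, 0, 0]
  ],
  "claw": [1, 1, 1, 1, 1, 1, 1, 1]
}}

```text
time: 29.0
tcp_pos: [0.4516, -0.2024, 0.0913]
tcp_rot: [0.126, -3.138, -0.001]
ft_force: [0.2, -0.0, -1.3]
gripper_width: 0.0277
finger_force: 15.0
```

Call:
{"method": "jog_arm", "body": {
  "delta_pos": [
    [0, 0, 0.15],
    [0, 0, 0.1],
    [0, 0, 0.08],
    [0, 0, 0.06],
    [0, 0, 0.06],
    [0, 0, 0],
    [0, 0, 0]
  ],
  "rotation": [
    [0, 0, 0],
    [0, 0, 0],
    [0, 0, 0],
    [0, 0, 0],
    [0, 0, 0],
    [0, 0, 0],
    [0, 0, 0]
  ],
  "claw": [1, 1, 1, 1, 1, 1, 1]
}}

```text
time: 29.7
tcp_pos: [0.4515, -0.2033, 0.081]
tcp_rot: [-0.124, 3.139, -0.0]
ft_force: [0.2, -0.4, -1.4]
gripper_width: 0.0275
finger_force: 15.0
```

Call:
{"method": "jog_arm", "body": {
  "delta_pos": [
    [0, 0, 0.06],
    [0, 0, 0.04],
    [0, 0, 0.03],
    [0, 0, 0.03],
    [0, 0, 0],
    [0, 0, 0]
  ],
  "rotation": [
    [0, 0, 0],
    [0, 0, 0],
    [0, 0, 0],
    [0, 0, 0],
    [0, 0, 0],
    [0, 0, 0]
  ],
  "claw": [1, 1, 1, 1, 1, 1]
}}

```text
time: 30.3
tcp_pos: [0.4517, -0.2035, 0.0771]
tcp_rot: [-0.124, 3.139, -0.001]
ft_force: [-0.1, -0.4, 3.2]
gripper_width: 0.0275
finger_force: 15.0
```

Call:
{"method": "jog_arm", "body": {
  "delta_pos": [
    [0, 0, 0],
    [0, 0, 0],
    [0, 0, 0],
    [0, 0, 0],
    [0, 0, -0.3],
    [0, 0, -0.7],
    [0, 0, -1],
    [0, 0, -1]
  ],
  "rotation": [
    [0, 0, 0],
    [0, 0, 0],
    [0, 0, 0],
    [0, 0, 0],
    [0, 0, 0],
    [0, 0, 0],
    [0, 0, 0],
    [0, 0, 0]
  ],
  "claw": [-0.3, -0.3, -0.3, -0.3, -0.3, -0.3, -0.3, -0.3]
}}

```text
time: 31.1
tcp_pos: [0.4512, -0.2032, 0.153]
tcp_rot: [0.124, -3.138, -0.0]
ft_force: [0.1, -0.4, -0.6]
gripper_width: 0.0605
finger_force: 0.0
```

Call:
{"method": "jog_arm", "body": {
  "delta_pos": [
    [0, 0, -1],
    [0, 0, -1],
    [0, 0, -1],
    [0, 0, -1],
    [0, 0, -1],
    [0, 0, -1],
    [0, 0, -1],
    [0, 0, -1]
  ],
  "rotation": [
    [0, 0, 0],
    [0, 0, 0],
    [0, 0, 0],
    [0, 0, 0],
    [0, 0, 0],
    [0, 0, 0],
    [0, 0, 0],
    [0, 0, 0]
  ],
  "claw": [1, 1, 1, 1, 1, 1, 1, 1]
}}

```text
time: 31.9
tcp_pos: [0.4509, -0.2031, 0.3535]
tcp_rot: [-0.124, 3.139, -0.0]
ft_force: [1.2, -0.3, 0.4]
gripper_width: 0.0023
finger_force: 0.0
```

Call:
{"method": "jog_arm", "body": {
  "delta_pos": [
    [0, 0, -1],
    [0, 0, 0],
    [0, 0, 0]
  ],
  "rotation": [
    [0, 0, 0],
    [0, 0, 0],
    [0, 0, 0]
  ],
  "claw": [1, 1, 1]
}}

```text
time: 32.2
tcp_pos: [0.4512, -0.2031, 0.3773]
tcp_rot: [-0.124, 3.138, -0.0]
ft_force: [-0.4, -0.5, -0.3]
gripper_width: 0.0007
finger_force: 0.0
```

```bash
python3 -c "
from h import *
to((.693,-.225,.375))
d=shot('side');save(d,'s3.png')
d=shot('top');save(d,'t3.png');P=cloud(d)
R=Ro.from_euler('z',.075).as_matrix()[:2,:2];Q=(P[...,:2]-[.5035,-.239])@R
m=(P[...,2]>.295)&(P[...,2]<.335)&(abs(Q[...,0]-.13)<.03)&(abs(Q[...,1])<.17)
for a,b in((-.15,-.08),(-.03,.03),(.08,.15)):
  k=m&(Q[...,1]>a)&(Q[...,1]<b);print('lid edge',a,k.sum(),Q[k].mean(0),P[k][:,2].max()) if k.any() else 0
b=(P[...,2]>.12)&(P[...,0]>.62)&(P[...,0]<.85)&(P[...,1]>-.45)&(P[...,1]<.05)&~m
print('tall',[P[k][:,2].max().round(3) if (k:=b&(abs(P[...,1]-y)<.03)&(Q[...,0]>.16)).any() else 0 for y in np.arange(-.4,.05,.05)])
"
```

```text
tcp [ 0.4512 -0.2031  0.3773] t 32.2 w 0.0007 axes x [-0.997 -0.079 -0.001] y [-0.079  0.997 -0.   ] z [ 0.001 -0.    -1.   ]
(0.693, -0.225, 0.375) units [-9.57 -1.64  0.1 ]
lid edge -0.15 162 [ 0.13405217 -0.11468551] 0.3090774002476203
lid edge -0.03 172 [0.1324106  0.00131564] 0.3243021102833385
lid edge 0.08 168 [0.13198654 0.11502326] 0.30984301073044757
tall [np.float64(0.136), 0, 0, 0, 0, 0, 0, 0, np.float64(0.143)]
```

View pics/s3.png

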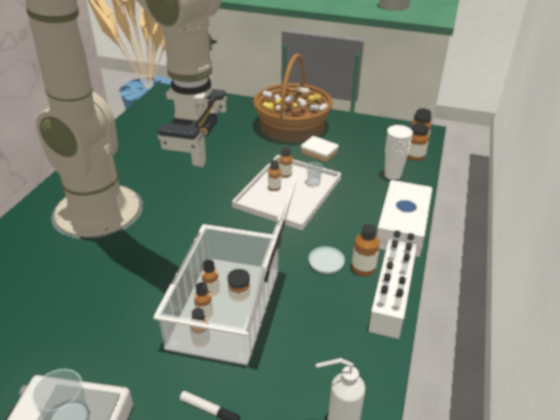

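The side view shows three upright bottles (210,275), (203,298), (198,320) plus the jar (238,283) in the case. Two bottles and the beaker are left in the tray. Next I go over the lid.

Call:
{"method": "jog_arm", "body": {
  "delta_pos": [
    [-0.6, -0.1, 0],
    [-0.9, -0.15, 0],
    [-0.9, -0.15, 0],
    [-0.9, -0.15, 0],
    [-0.9, -0.15, 0],
    [-0.9, -0.15, 0],
    [-0.9, -0.15, 0],
    [-0.9, -0.15, 0]
  ],
  "rotation": [
    [0, 0, 0],
    [0, 0, 0],
    [0, 0, 0],
    [0, 0, 0],
    [0, 0, 0],
    [0, 0, 0],
    [0, 0, 0],
    [0, 0, 0]
  ],
  "claw": [1, 1, 1, 1, 1, 1, 1, 1]
}}

```text
time: 33.1
tcp_pos: [0.6275, -0.218, 0.3754]
tcp_rot: [0.125, -3.138, -0.001]
ft_force: [-0.4, 0.7, 0.3]
gripper_width: 0.0006
finger_force: 0.0
```

Call:
{"method": "jog_arm", "body": {
  "delta_pos": [
    [-0.9, -0.15, 0],
    [-0.9, -0.15, 0],
    [-0.9, -0.15, 0],
    [0, 0, 0],
    [0, 0, 0]
  ],
  "rotation": [
    [0, 0, 0],
    [0, 0, 0],
    [0, 0, 0],
    [0, 0, 0],
    [0, 0, 0]
  ],
  "claw": [1, 1, 1, 1, 1]
}}

```text
time: 33.6
tcp_pos: [0.6943, -0.2239, 0.375]
tcp_rot: [0.125, -3.137, -0.001]
ft_force: [-0.7, 0.0, -0.0]
gripper_width: 0.0002
finger_force: 0.0
```

```bash
cat >> h.py <<'E'
C=np.array([.5035,-.239]);A=.075
def case(p):
    c,s=np.cos(A),np.sin(A); q=np.array(p[:2])-C; return np.array([c*q[0]+s*q[1],-s*q[0]+c*q[1],p[2]])
def arc(th,r=.175):  # case x,z of tip
    return np.array([.095-r*np.cos(th)+.0115*np.sin(th), .115+r*np.sin(th)+.004*np.cos(th)])
E
python3 -c "
from h import *
to(); p=manip.get_state()['tcp_pos'];print('case',case(p).round(4))
ths=[1.75,1.7,1.6,1.5,1.4,1.3,1.2,1.1,1.,.9,.8,.7,.6,.5,.4,.3,.2,.1,.05,0]
q=None
for t in ths:
    a=arc(t)
    print(t,a.round(4),'' if q is None else np.round([(q[0]-a[0])/.025,(q[1]-a[1])/.025],2)); q=a
"
```

```text
tcp [ 0.6943 -0.2239  0.375 ] t 33.6 w 0.0002 axes x [-0.997 -0.08   0.002] y [-0.08   0.997  0.   ] z [-0.002  0.    -1.   ]
case [0.1914 0.0008 0.375 ]
1.75 [0.1375 0.2865] 
1.7 [0.129 0.288] [ 0.34 -0.06]
1.6 [0.1116 0.2898] [ 0.69 -0.07]
1.5 [0.0941 0.2898] [ 0.7 -0. ]
1.4 [0.0766 0.2881] [0.7  0.07]
1.3 [0.0593 0.2847] [0.69 0.14]
1.2 [0.0423 0.2796] [0.68 0.21]
1.1 [0.0259 0.2728] [0.66 0.27]
1.0 [0.0101 0.2644] [0.63 0.33]
0.9 [-0.0048  0.2546] [0.6  0.39]
0.8 [-0.0187  0.2433] [0.56 0.45]
0.7 [-0.0314  0.2308] [0.51 0.5 ]
0.6 [-0.0429  0.2171] [0.46 0.55]
0.5 [-0.0531  0.2024] [0.4  0.59]
0.4 [-0.0617  0.1868] [0.35 0.62]
0.3 [-0.0688  0.1705] [0.28 0.65]
0.2 [-0.0742  0.1537] [0.22 0.67]
0.1 [-0.078   0.1365] [0.15 0.69]
0.05 [-0.0792  0.1277] [0.05 0.35]
0 [-0.08   0.119] [0.03 0.35]
```

Call:
{"method": "jog_arm", "body": {
  "delta_pos": [
    [0, 0, 0.8],
    [0, 0, 0.9],
    [0, 0, 0.9],
    [0, 0, 0.9],
    [0.5, 0, 0],
    [0.5, 0, 0],
    [0.4, 0, 0],
    [0, 0, 0]
  ],
  "rotation": [
    [0, 0, 0],
    [0, 0, 0],
    [0, 0, 0],
    [0, 0, 0],
    [0, 0, 0],
    [0, 0, 0],
    [0, 0, 0],
    [0, 0, 0]
  ],
  "claw": [1, 1, 1, 1, 1, 1, 1, 1]
}}

```text
time: 34.4
tcp_pos: [0.6576, -0.2279, 0.2915]
tcp_rot: [-0.122, 3.137, -0.001]
ft_force: [0.8, 0.0, 0.2]
gripper_width: 0.0005
finger_force: 0.0
```

Call:
{"method": "jog_arm", "body": {
  "delta_pos": [
    [0.2, 0, 0],
    [0.2, 0, 0],
    [0.2, 0, 0],
    [0.2, 0, 0],
    [0.25, 0, 0],
    [0.3, 0, 0],
    [0.3, 0, 0],
    [0.3, 0, 0]
  ],
  "rotation": [
    [0, 0, 0],
    [0, 0, 0],
    [0, 0, 0],
    [0, 0, 0],
    [0, 0, 0],
    [0, 0, 0],
    [0, 0, 0],
    [0, 0, 0]
  ],
  "claw": [1, 1, 1, 1, 1, 1, 1, 1]
}}

```text
time: 35.2
tcp_pos: [0.6096, -0.2308, 0.2894]
tcp_rot: [0.124, -3.139, -0.0]
ft_force: [2.6, 0.6, 1.5]
gripper_width: 0.0006
finger_force: 0.9
```

```bash
python3 -c "
from h import *
to(); p=manip.get_state()['tcp_pos'];print('case',case(p).round(4))"
```

```text
tcp [ 0.6096 -0.2308  0.2894] t 35.2 w 0.0006 axes x [-0.997 -0.079  0.   ] y [-0.079  0.997  0.   ] z [-0. -0. -1.]
case [1.065e-01 2.000e-04 2.894e-01]
```

Call:
{"method": "jog_arm", "body": {
  "delta_pos": [
    [0.35, 0, 0],
    [0.35, 0, 0.02],
    [0.35, 0, 0.04],
    [0.35, 0, 0.05],
    [0.35, 0, 0.07],
    [0.34, 0, 0.08],
    [0.34, 0, 0.1],
    [0.34, 0, 0.11]
  ],
  "rotation": [
    [0, 0, 0],
    [0, 0, 0],
    [0, 0, 0],
    [0, 0, 0],
    [0, 0, 0],
    [0, 0, 0],
    [0, 0, 0],
    [0, 0, 0]
  ],
  "claw": [1, 1, 1, 1, 1, 1, 1, 1]
}}

```text
time: 36.0
tcp_pos: [0.5406, -0.2363, 0.2773]
tcp_rot: [0.124, -3.139, -0.0]
ft_force: [1.8, -1.0, -0.4]
gripper_width: 0.0002
finger_force: 0.8
```

```bash
python3 -c "
from h import *
from scipy.optimize import minimize_scalar as ms
p=case(manip.get_state()['tcp_pos']);print('case',p.round(4))
f=lambda t:np.hypot(*(arc(t)-p[[0,2]]));r=ms(f,bounds=(0,1.8),method='bounded');print(r.x,r.fun,arc(r.x))
d=shot('side');save(d,'s4.png')"
```

```text
case [ 0.0372 -0.      0.2773]
1.1688186673344292 0.0003273440939172639 [0.03711648 0.27761554]
```

View pics/s4.png

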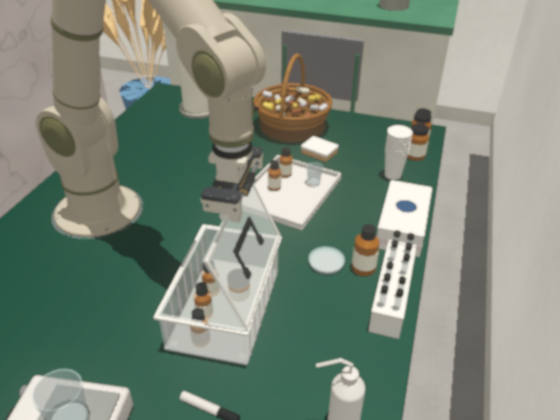

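The lid is following the fingertip, at about 1.17 rad (edge near (225,235)). I'll continue along the arc.

Call:
{"method": "jog_arm", "body": {
  "delta_pos": [
    [0.33, 0, 0.13],
    [0.33, 0, 0.14],
    [0.32, 0, 0.15],
    [0.32, 0, 0.17],
    [0.31, 0, 0.18],
    [0.3, 0, 0.2],
    [0.29, 0, 0.21],
    [0.28, 0, 0.22]
  ],
  "rotation": [
    [0, 0, 0],
    [0, 0, 0],
    [0, 0, 0],
    [0, 0, 0],
    [0, 0, 0],
    [0, 0, 0],
    [0, 0, 0],
    [0, 0, 0]
  ],
  "claw": [1, 1, 1, 1, 1, 1, 1, 1]
}}

```text
time: 36.85
tcp_pos: [0.4789, -0.2412, 0.2422]
tcp_rot: [-0.124, 3.139, 0.0]
ft_force: [2.4, -0.4, 0.2]
gripper_width: 0.0006
finger_force: 0.6
```

```bash
python3 -c "
from h import *
from scipy.optimize import minimize_scalar as ms
p=case(manip.get_state()['tcp_pos']);print('case',p.round(4))
f=lambda t:np.hypot(*(arc(t)-p[[0,2]]));r=ms(f,bounds=(0,1.8),method='bounded');print(r.x,r.fun,arc(r.x))"
```

```text
case [-0.0246 -0.0003  0.2422]
0.7714709820832173 0.003220494553047752 [-0.02243734  0.23987588]
```

Call:
{"method": "jog_arm", "body": {
  "delta_pos": [
    [0.25, 0, 0.27],
    [0.24, 0, 0.28],
    [0.23, 0, 0.29],
    [0.22, 0, 0.29],
    [0.21, 0, 0.29],
    [0.19, 0, 0.3],
    [0.17, 0, 0.31],
    [0.15, 0, 0.31]
  ],
  "rotation": [
    [0, 0, 0],
    [0, 0, 0],
    [0, 0, 0],
    [0, 0, 0],
    [0, 0, 0],
    [0, 0, 0],
    [0, 0, 0],
    [0, 0, 0]
  ],
  "claw": [1, 1, 1, 1, 1, 1, 1, 1]
}}

```text
time: 37.65
tcp_pos: [0.4379, -0.2444, 0.1835]
tcp_rot: [0.125, -3.139, -0.0]
ft_force: [0.4, -0.9, -0.0]
gripper_width: 0.0003
finger_force: 0.5
```

```bash
python3 -c "
from h import *
from scipy.optimize import minimize_scalar as ms
p=case(manip.get_state()['tcp_pos']);print('case',p.round(4))
f=lambda t:np.hypot(*(arc(t)-p[[0,2]]));r=ms(f,bounds=(0,1.8),method='bounded');print(r.x,r.fun,arc(r.x))"
```

```text
case [-0.0658 -0.0004  0.1835]
0.3732055404822825 0.00226363308159238 [-0.06376067  0.18253004]
```

Call:
{"method": "jog_arm", "body": {
  "delta_pos": [
    [0.07, 0, 0.22],
    [0.07, 0, 0.22],
    [0.07, 0, 0.22],
    [0.06, 0, 0.22],
    [0.05, 0, 0.22],
    [0.05, 0, 0.2],
    [0.04, 0, 0.2],
    [0.03, 0, 0.2]
  ],
  "rotation": [
    [0, 0, 0],
    [0, 0, 0],
    [0, 0, 0],
    [0, 0, 0],
    [0, 0, 0],
    [0, 0, 0],
    [0, 0, 0],
    [0, 0, 0]
  ],
  "claw": [1, 1, 1, 1, 1, 1, 1, 1]
}}

```text
time: 38.45
tcp_pos: [0.4272, -0.2453, 0.1412]
tcp_rot: [-0.125, 3.139, -0.0]
ft_force: [-0.5, 0.2, 0.9]
gripper_width: 0.0006
finger_force: 0.4
```

Call:
{"method": "jog_arm", "body": {
  "delta_pos": [
    [0.02, 0, 0.15],
    [0.02, 0, 0.15],
    [0, 0, 0.12],
    [0, 0, 0.1],
    [0, 0, 0.1],
    [0, 0, 0.1],
    [0, 0, 0],
    [0, 0, 0]
  ],
  "rotation": [
    [0, 0, 0],
    [0, 0, 0],
    [0, 0, 0],
    [0, 0, 0],
    [0, 0, 0],
    [0, 0, 0],
    [0, 0, 0],
    [0, 0, 0]
  ],
  "claw": [1, 1, 1, 1, 1, 1, 1, 1]
}}

```text
time: 39.25
tcp_pos: [0.4264, -0.2454, 0.1236]
tcp_rot: [-0.124, 3.139, -0.0]
ft_force: [0.5, 0.8, 0.2]
gripper_width: 0.0004
finger_force: 0.0
```

Call:
{"method": "jog_arm", "body": {
  "delta_pos": [
    [0, 0, 0.06],
    [0, 0, 0.06],
    [0, 0, 0.05],
    [0, 0, 0.04],
    [0, 0, 0.03],
    [0, 0, 0],
    [0, 0, 0]
  ],
  "rotation": [
    [0, 0, 0],
    [0, 0, 0],
    [0, 0, 0],
    [0, 0, 0],
    [0, 0, 0],
    [0, 0, 0],
    [0, 0, 0]
  ],
  "claw": [1, 1, 1, 1, 1, 1, 1]
}}

```text
time: 39.95
tcp_pos: [0.4264, -0.2454, 0.119]
tcp_rot: [-0.124, 3.138, -0.0]
ft_force: [-4.2, 2.1, 25.0]
gripper_width: 0.0003
finger_force: 12.3
```

Call:
{"method": "jog_arm", "body": {
  "delta_pos": [
    [0, 0, -0.1],
    [0, 0, -0.4],
    [0, 0, -0.9],
    [0, 0, -1],
    [0, 0, -1],
    [0, 0, -1],
    [0, 0, -1],
    [0, 0, 0]
  ],
  "rotation": [
    [0, 0, 0],
    [0, 0, 0],
    [0, 0, 0],
    [0, 0, 0],
    [0, 0, 0],
    [0, 0, 0],
    [0, 0, 0],
    [0, 0, 0]
  ],
  "claw": [1, 1, 1, 1, 1, 1, 1, 1]
}}

```text
time: 40.75
tcp_pos: [0.4274, -0.2461, 0.2558]
tcp_rot: [-0.124, 3.134, -0.003]
ft_force: [-0.1, 0.2, -0.4]
gripper_width: 0.0005
finger_force: 0.0
```

```bash
python3 -c "
from h import *
d=shot('side');save(d,'s5.png');P=cloud(d)
Q=np.apply_along_axis(case,2,P)
m=(abs(Q[...,0])<.085)&(abs(Q[...,1])<.14)&(P[...,2]>.1)&(P[...,2]<.14);print(m.sum(),np.percentile(P[m][:,2],[5,50,95]))
"
```

```text
6473 [0.11700741 0.11995187 0.12751487]
```

View pics/s5.png

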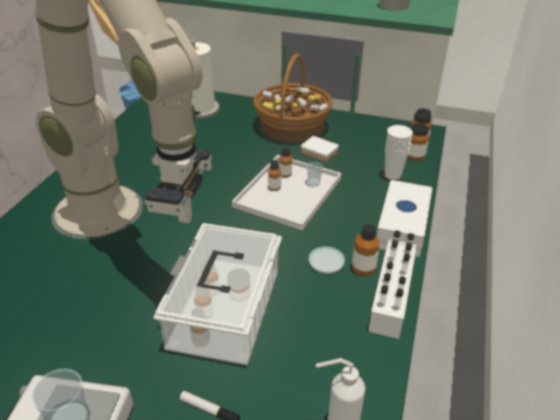

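The lid lies flat on the rim (top at z about 0.12) over three upright bottles and the jar. Two bottles and the beaker still stand in the tray, and the gripper is clear.

```bash
python3 -c "
from bench import manip
print(manip.job_done())"
```

```text
the job is handed in; nothing more can be done
None
```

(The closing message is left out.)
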